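Load, latch and wind the bottle mixer

ROBOT

A 7-joint arm with a two-finger parallel gripper is mounted at the origin on the work surface. World frame = base frame: x ahead of the robot, y to its left, z up, the work surface at z = 0. Lengths are in m, angles in rad, forces in N, time in s.
With the tool pointing down it reaches from about 0.425 to 0.875 m from the base axis. Payload 4.7 kg.
Tool frame: the origin (TCP) lies between the finger pads; the fingertips stand 19 mm ahead of it and the grasp point (between the pads) is the TCP (ctrl.tip_extent is the distance from the TCP to the fingertips, in m); z points along the fingers, y is the line along which they close (so a half turn about z gives the same grasp; the last joint's range is limited). The gripper opens to 87 mm and grips with 3 to 60 N. Pads are 19 mm wide; open, the fingers measure 117 mm over their backs; the gripper's body (75 mm by 190 mm) begins 51 mm behind the grasp point.
Start: joints at [-1.288, 0.321, -0.07, 1.45, 0.023, 1.371, -0.057], TCP at [0.173, 0.627, 0.242] pointing down, gripper open.
Joint ranges: [-2.86, 2.86], [-0.3, 2.09], [-1.38, 1.24], [0.06, 2.45], [-1.56, 4.7], [0.09, 2.05], [-2.69, 2.69]. Speed limits (rad/s): [2.57, 2.57, 3.14, 3.14, 3.14, 3.14, 3.14].

INTERFACE

Orientations are given as a rotation vector (axis times angle).
In Python, from bench import ctrl gives the robot as it stands.
- The arm moves only by the shell command python3 -m crank 'ROWS' [OPENING] [FORCE]. ROWS is JSON, a list of rows, each an object of numbers: "tx", "ty", "tz": the shift along the tool's x, y, z in mm; "turn": the turn about the tool's z in units of 5 degrees (1.0 is 5 degrees). In form: [{"tx": .., "ty": .., "tz": .., "turn": ..}, ...]. A call has 1 to 5 rows; each row is the pose to reach, as a shift and turn from the pose commanded when the call began, along the tool's axes at that moment; what a row does not reach only later rows make up. A row lasts 1/8 s, in which the tool goes at most 62.5 mm and 10.7 degrees, less where a joint would pass 70% of its speed; a pose out of reach is approached as far as the arm can. A call with a gripper value outside its range is refused whole. OPENING is the finger opening in mm, from 0 to 87, set as the call begins (- or left out, the last holds). The fingers move at their own pace and stop on an object; FORCE is the grip in N (left out, the last holds). Time passes only in rows, so rows that repeat a pose let the fingers close. It gives the time, the measured TCP pose, the force, the opening and the grip force at its end, in the units of the state.
- ctrl.get_state(): the state, without advancing time (a new reading comes with each control period).
- ctrl.get_image(name): name is "side" or "top"; returns (picture, depth): 400x640x3 uint8, red, green, blue; 400x640 float32, m along the optical axis (not along the pixel's ray), 0 where there is no reading.
- ctrl.camera_model(name): a dict with "intrinsics" (3x3 intrinsics, pixels), "dist_coeffs" ([k1, k2, p1, p2, k3] as OpenCV has them; the pictures are not rectified), "origin" and "orientation" of the camera in the world. Camera axes: x right, y down, z forward; pixel columns grow to the right and rows downward; lengths in m; the calibration is good to about 2 mm. A picture is of the moment at which its call begins. camera_model takes no time and is no camera call.
- ctrl.close_job(): hands the job in; it is judged then, once.
Trained networks look in the newest picture that a camera, given by its name, has taken for a name from the list of things; names that differ only in an ending like _2 or _b are one class to them, and where a whole thing is asked for, a point or a joint stands for the part that bears it (a point fixed in the world has none). Each returns a list of dicts, best first, with "confidence" (0 to 1); they miss things now and then, are a little off and sometimes report something else, mostly with a low value. They report only what shows in the picture. A call takes as long as a camera call.
- ctrl.recognise(camera, query): "xyz" ([x, y, z] in m, in world coordinates, good to about 4 mm: the middle of the surface that is visible of it).
- ctrl.mark_of(camera, query): "xyz" ([x, y, z] in m, in world coordinates, good to about 4 mm: a listed point, or the origin of a listed thing).
The state is a dict: "time": time; "joint_positions": joint angles; "qd": joint speeds; "joint_torque": joint torques, N m; "position": TCP position; "tool_rot": TCP orientation; "ft_force": force on the tool from outside, world axes, zero at the start; "torque": the same for the moment, N m; "grip_width": opening from 0.0 (shut) to 1.0 (fully open); "grip_force": force on a finger pad.
Only numpy, scipy, OpenCV 4.12 (cv2) and the standard library are available. Lean on these libraries where they do the work, as an engineer would, in place of code of your own. Each camera call takes 0.05 s, during which the arm holds its last target. There are 200 camera calls.

TASK

Stand every one of the small sample bottles upright in the row on the mixer's narrow raised deck, between its rails, and then swing the hold-down bail over them until it lies fully home in its catch forks. After that wind the mixer: draw the sprung lever all the way to its stop and let it spring fully back, at least once for each bottle loaded (extra strokes do no harm). Do not shove or tip the two big stock bottles or the beaker.

Things in the scene. Friction and masses are not known exactly. Their poses are not given: they have to be found in the camera images.
- mixer: Hand-wound bottle mixer, fixed. White base 110 (x) by 490 (y) by 30 mm, from y = -215 to 275; on it a grey deck 62 (x) by 360 mm (y), its top 60 mm above the bench, railed all round: 6 mm steel rails 25 mm above the deck, 56 mm clear between front and back ones. Lever gearbox at the +y end. Origin: on the bench under the deck's middle; x across the deck, away from the robot; y along it; z up.
- deck (a point): Middle of the deck's top surface, axes as the mixer's. Bottles may stand anywhere in the row from y = -148 to +148 mm, on x = 0.
- bail (a joint): Hold-down bail, a U of 10 mm steel rod, stiffly hinged behind the deck: two 92 mm arms at y = +-192 mm and a cross bar along y. 0 rad: closed, level in the two catch forks in front of the bottles, which it clears. Grows as the bail lifts; upright at 1.57, leaning to the far side up to 2.5. Stays where it is left.
- bail_bar (a point): Middle of the bail's cross bar (on its axis; bar diameter 10 mm, free for 280 mm about its middle between the catch forks).
- bail_hinge (a point): Middle of the bail's hinge axis (along the mixer's y), 45 mm behind the deck's middle line, 110 mm above the bench.
- winder (a joint): Spring-return winding lever. 0 rad: at rest, upright; grows as the grip is drawn towards the robot (the mixer's -x); its stop is at 0.9. About 5 N at the grip near the stop; springs back by itself.
- winder_grip (a point): Middle of the lever's grey plastic grip, a bar 16 mm thick and 46 mm long sticking out along the mixer's +y from the top of the 100 mm lever arm, 44 mm outside the arm. The point's z axis runs along the lever arm.
- winder_hinge (a point): Lever's hinge point (axis along the mixer's y), 272 mm along +y from the mixer's middle, 65 mm above the bench.
- bottle1: Small squat sample bottle, milky plastic with a paper band and white screw cap: body 46 mm diameter, 45 mm high; cap 34 mm diameter, 21 mm high; 66 mm in all, about 90 g. Origin: centre of its underside; z up through the cap. Five alike exist; 3 to 5 are present, absent ones read None all along. Grip by the cap from above.
- bottle2: Small squat sample bottle, milky plastic with a paper band and white screw cap: body 46 mm diameter, 45 mm high; cap 34 mm diameter, 21 mm high; 66 mm in all, about 90 g. Origin: centre of its underside; z up through the cap. Five alike exist; 3 to 5 are present, absent ones read None all along. Grip by the cap from above.
- bottle3: Small squat sample bottle, milky plastic with a paper band and white screw cap: body 46 mm diameter, 45 mm high; cap 34 mm diameter, 21 mm high; 66 mm in all, about 90 g. Origin: centre of its underside; z up through the cap. Five alike exist; 3 to 5 are present, absent ones read None all along. Grip by the cap from above.
- bottle4: Small squat sample bottle, milky plastic with a paper band and white screw cap: body 46 mm diameter, 45 mm high; cap 34 mm diameter, 21 mm high; 66 mm in all, about 90 g. Origin: centre of its underside; z up through the cap. Five alike exist; 3 to 5 are present, absent ones read None all along. Grip by the cap from above.
- bottle5: Small squat sample bottle, milky plastic with a paper band and white screw cap: body 46 mm diameter, 45 mm high; cap 34 mm diameter, 21 mm high; 66 mm in all, about 90 g. Origin: centre of its underside; z up through the cap. Five alike exist; 3 to 5 are present, absent ones read None all along. Grip by the cap from above.
- stock1: Bystander: stock bottle, white plastic, 74 mm diameter, 140 mm tall; origin at the centre of its underside. Leave alone.
- stock2: Bystander: a second stock bottle like the first. Leave alone.
- beaker: Bystander: glass beaker, 84 mm diameter, 110 mm tall; origin at the centre of its underside. Leave alone.

How it is judged:
On the way, in this order (a step that is already met when the one before it is completed fails the run):
1. every bottle stands upright on the deck between the rails and the bail is down in its catch (z of bottle1 in the frame of deck between -0.004 and 0.006 m and x of bottle1 in the frame of deck between -0.015 and 0.015 m and y of bottle1 in the frame of deck between -0.17 and 0.17 m and angle between each of bottle1, bottle2, bottle3, bottle4, bottle5's own z axis and vertical below 0.12 rad and linear speed of each of bottle1, bottle2, bottle3, bottle4, bottle5 below 0.02 m/s and z of bottle2 in the frame of deck between -0.004 and 0.006 m and x of bottle2 in the frame of deck between -0.015 and 0.015 m and y of bottle2 in the frame of deck between -0.17 and 0.17 m and z of bottle3 in the frame of deck between -0.004 and 0.006 m and x of bottle3 in the frame of deck between -0.015 and 0.015 m and y of bottle3 in the frame of deck between -0.17 and 0.17 m and z of bottle4 in the frame of deck between -0.004 and 0.006 m and x of bottle4 in the frame of deck between -0.015 and 0.015 m and y of bottle4 in the frame of deck between -0.17 and 0.17 m and z of bottle5 in the frame of deck between -0.004 and 0.006 m and x of bottle5 in the frame of deck between -0.015 and 0.015 m and y of bottle5 in the frame of deck between -0.17 and 0.17 m and value of joint bail below 0.08 rad), for 0.2 s.
2. one full stroke of the winding lever to its stop for bottle1 (only if bottle1 is present) (angle between the z axis of winder_grip and the z axis of bottle1, either way round above 0.8 rad), for 0.05 s.
3. the lever has sprung back upright after the stroke for bottle1 (only if bottle1 is present) (angle between the z axis of winder_grip and the z axis of bottle1, either way round below 0.15 rad), for 0.05 s.
4. one full stroke of the winding lever to its stop for bottle2 (only if bottle2 is present) (angle between the z axis of winder_grip and the z axis of bottle2, either way round above 0.8 rad), for 0.05 s.
5. the lever has sprung back upright after the stroke for bottle2 (only if bottle2 is present) (angle between the z axis of winder_grip and the z axis of bottle2, either way round below 0.15 rad), for 0.05 s.
6. one full stroke of the winding lever to its stop for bottle3 (only if bottle3 is present) (angle between the z axis of winder_grip and the z axis of bottle3, either way round above 0.8 rad), for 0.05 s.
7. the lever has sprung back upright after the stroke for bottle3 (only if bottle3 is present) (angle between the z axis of winder_grip and the z axis of bottle3, either way round below 0.15 rad), for 0.05 s.
8. one full stroke of the winding lever to its stop for bottle4 (only if bottle4 is present) (angle between the z axis of winder_grip and the z axis of bottle4, either way round above 0.8 rad), for 0.05 s.
9. the lever has sprung back upright after the stroke for bottle4 (only if bottle4 is present) (angle between the z axis of winder_grip and the z axis of bottle4, either way round below 0.15 rad), for 0.05 s.
10. one full stroke of the winding lever to its stop for bottle5 (only if bottle5 is present) (angle between the z axis of winder_grip and the z axis of bottle5, either way round above 0.8 rad), for 0.05 s.
At the end, for the whole second after the job is handed in: After at least one full lever stroke (over 0.8 rad) per bottle with all loaded and latched: every bottle upright (0.12 rad) and still on the deck between the rails (15 mm across, 170 mm along, 6 mm height), bail within 0.08 rad of closed, lever back within 0.15 rad of upright (all of step 1 and value of joint winder below 0.15 rad); the robot touches nothing.
It fails at once if stock bottle 1 is shoved more than 4 cm or tipped (distance of stock1 from where it was at the start of the episode above 0.04 m or angle between stock1's own z axis and vertical above 0.5 rad).
It fails at once if stock bottle 2 is shoved more than 4 cm or tipped (distance of stock2 from where it was at the start of the episode above 0.04 m or angle between stock2's own z axis and vertical above 0.5 rad).
It fails at once if the beaker is shoved more than 4 cm or tipped (distance of beaker from where it was at the start of the episode above 0.04 m or angle between beaker's own z axis and vertical above 0.5 rad).
Of bottle1, bottle2, bottle3, bottle4, bottle5 only 3 to 5 are there at a start; the rules pass over those that are not, and their reading is None.
At some moment in a run one of bottle1, bottle2, bottle3, bottle4, bottle5 may be knocked a few centimetres aside while the robot is not near it.
Once in a run the grip may slacken for a moment while it holds something.
It also fails if it takes over 210 s, if anything falls off the work surface, if the arm or the gripper's body presses on something with over 40 N, if the wrist force passes 120 N, or if a joint passes its speed limit or range.

## Working session

There is one attempt and no reset: what is moved stays moved. The work goes in short steps, Python scripts to look and compute and a shell command to move; the robot and the scene stay as the last step left them, time stands still between calls to the robot, and variables do not carry over. Pictures are saved under pics/ and viewed, at most 14 in all, crops included, and the job is handed in when it is done.

```bash
ls; mkdir -p pics; cat > h.py <<'E'
from bench import ctrl
import numpy as np, cv2
from scipy.spatial.transform import Rotation as R
def snap(cam,fn):
    im,d=ctrl.get_image(cam); cv2.imwrite('pics/'+fn,im[:,:,::-1]); return im,d
def cam2w(cam,uv,z):
    m=ctrl.camera_model(cam); K=np.array(m['intrinsics']); p=cv2.undistortPoints(np.array([[uv]],float),K,np.array(m['dist_coeffs']))[0,0]
    q=np.array(m['orientation']); Rm=R.from_rotvec(q).as_matrix() if q.size==3 else q
    return np.array(m['origin'])+Rm@np.array([p[0]*z,p[1]*z,z])
def rel(w):  # world delta in tool axes, mm
    s=ctrl.get_state(); return R.from_rotvec(s['tool_rot']).inv().apply(np.array(w)-s['position'])*1000
E
python3 - <<'E'
from h import *
s=ctrl.get_state(); print(s)
for c in('top','side'):
    snap(c,c+'0.png'); print(ctrl.camera_model(c))
    for q in ['bottle1','stock1','beaker','deck','bail_bar','bail_hinge','winder_grip','winder_hinge','mixer']:
        print(c,q,[(np.round(r['xyz'],3).tolist(),round(r['confidence'],2)) for r in ctrl.mark_of(c,q)])
E
```

```text
pics
{'time': 0.0, 'joint_positions': array([-1.2879041 ,  0.32179806, -0.07008976,  1.4517134 ,  0.02260224,
        1.37078608, -0.05688302]), 'qd': array([ 0.00030792, -0.00094328, -0.00140932, -0.00098772,  0.0018016 ,
       -0.00040303,  0.00022725]), 'joint_torque': array([-3.12460297e-04, -4.91297972e+01, -4.04061517e-01, -3.12534606e+01,
       -6.38783653e-02,  4.35095094e-02,  1.62607830e-04]), 'position': array([0.17252199, 0.62613497, 0.24045844]), 'tool_rot': array([-4.20843314e-01, -3.11311773e+00,  3.00228285e-03]), 'ft_force': array([-0.64190712,  0.1153065 , -0.10610648]), 'torque': array([0.02085099, 0.04931593, 0.03440925]), 'grip_force': 0.0, 'grip_width': 0.9957280283519262}
{'intrinsics': array([[519.49859792,   0.        , 316.77151909],
       [  0.        , 519.49859792, 205.36667644],
       [  0.        ,   0.        ,   1.        ]]), 'dist_coeffs': array([-0.04095428,  0.        ,  0.        ,  0.        ,  0.        ]), 'origin': array([0.16521197, 0.03208878, 1.84137314]), 'orientation': array([-2.07829813,  2.13788797, -0.23660108])}
top bottle1 [([0.
[... 861 characters left out ...]
]), 'orientation': array([-2.07649129,  0.8926631 , -0.41617035])}
side bottle1 [([0.428, 0.029, -0.003], 0.76), ([0.378, -0.256, -0.0], 0.65), ([0.364, 0.279, -0.002], 0.56), ([0.44, -0.108, 0.001], 0.54)]
side stock1 [([0.572, -0.447, 0.004], 0.94), ([0.681, -0.39, 0.003], 0.79)]
side beaker [([0.615, 0.485, 0.0], 0.79)]
side deck [([0.577, -0.088, 0.061], 0.92), ([0.365, 0.279, -0.001], 0.7)]
side bail_bar [([0.667, -0.099, 0.182], 0.8)]
side bail_hinge [([0.617, -0.095, 0.109], 0.81)]
side winder_grip [([0.602, 0.224, 0.162], 0.54), ([0.379, -0.255, 0.002], 0.15)]
side winder_hinge [([0.429, 0.03, -0.002], 0.58), ([0.684, -0.384, 0.002], 0.31)]
side mixer [([0.571, -0.089, 0.004], 0.97)]
```

View pics/top0.png

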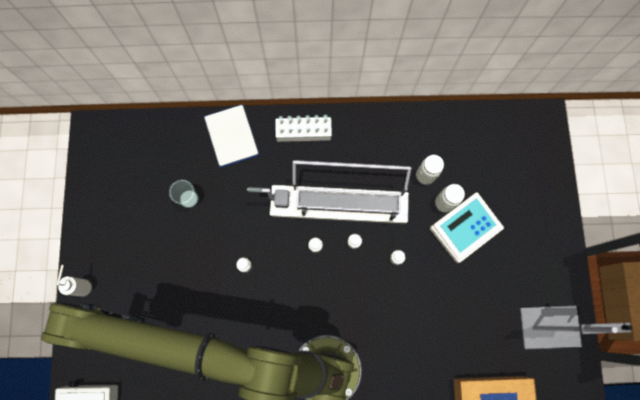

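View pics/side0.png

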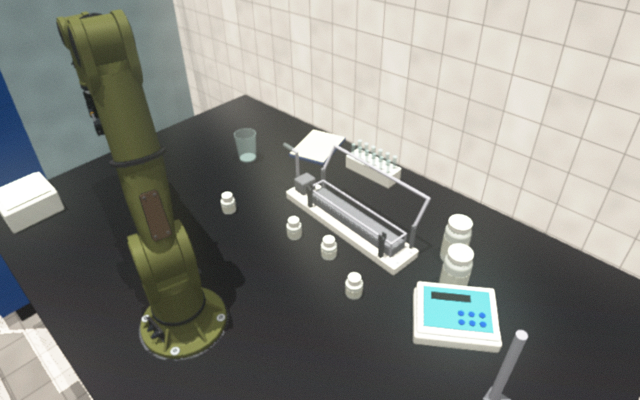

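The pictures show four small bottles, at top-view pixels (243,265), (315,244), (355,241) and (398,257). The mixer is at (340,203) with its bail leaning back, and the beaker is at (184,193). The stock bottles are at (430,168) and (450,197). The arm could be hiding a fifth bottle, so I'll check again once it has moved.

```bash
cat >> h.py <<'E'
def cloud(cam,d):
    m=ctrl.camera_model(cam); K=np.array(m['intrinsics']); h,w=d.shape
    u,v=np.meshgrid(np.arange(w),np.arange(h)); uv=np.stack([u,v],-1).reshape(-1,1,2).astype(float)
    p=cv2.undistortPoints(uv,K,np.array(m['dist_coeffs']))[:,0]; z=d.reshape(-1,1)
    P=np.hstack([p*z,z])@R.from_rotvec(m['orientation']).as_matrix().T+m['origin']; P[z[:,0]==0]=np.nan
    return P.reshape(h,w,3)
def bottles():
    out=[]
    for c in('top','side'):
        ctrl.get_image(c)
        out.append([np.round(r['xyz'],3).tolist()+[round(r['confidence'],2)] for r in ctrl.mark_of(c,'bottle1')])
    return out
E
python3 - <<'E'
from h import *
im,d=ctrl.get_image('top'); P=cloud('top',d)
X,Y,Z=np.moveaxis(P,-1,0)
reg=(X>.49)&(X<.66)&(Y>-.34)&(Y<.22)
for lo,hi in((.018,.045),(.018,.09)):
    q=P[reg&(Z>lo)&(Z<hi)]; r=cv2.minAreaRect((q[:,:2]*1000).astype(np.float32)); print(len(q),r)
q=P[reg&(Z>.05)&(Z<.095)]; print('deck',len(q),cv2.minAreaRect((q[:,:2]*1000).astype(np.float32)))
q=P[(X>.62)&(X<.72)&(abs(Y+.09)<.23)&(Z>.15)]; print('bar',q.mean(0),np.polyfit(q[:,1],q[:,0],1))
q=P[(X>.5)&(X<.66)&(Y>.19)&(Y<.26)&(Z>.1)]; print('grip',q.mean(0),q.min(0),q.max(0),np.polyfit(q[:,1],q[:,0],1))
m=R.from_rotvec(ctrl.get_state()['tool_rot']).as_matrix(); print(m)
# all blobs 0.04-0.08 z
msk=((Z>.045)&(Z<.08)&(X>.2)).astype(np.uint8); n,l,st,ce=cv2.connectedComponentsWithStats(msk)
for i in range(1,n):
    if st[i,4]>25: print(st[i,4],np.nanmean(P[l==i],0).round(3))
E
```

```text
1731 ((572.7581787109375, -61.0809326171875), (493.8621520996094, 113.41564178466797), 85.1939697265625)
3947 ((572.7581787109375, -61.0809326171875), (493.8621520996094, 113.41564178466797), 85.1939697265625)
deck 2291 ((570.1925659179688, -51.42860412597656), (470.9085998535156, 104.33203125), 85.3490219116211)
bar [ 0.66327512 -0.09884511  0.18756287] [0.08146265 0.6713273 ]
grip [0.59474394 0.21998686 0.17176772] [0.5859579  0.19107117 0.15899818] [0.60418347 0.24874668 0.18066029] [0.09079615 0.57476998]
[[-9.64090773e-01  2.65572924e-01  6.13197461e-05]
 [ 2.65572929e-01  9.64090768e-01  1.02208508e-04]
 [-3.19739887e-05  1.14823144e-04 -9.99999993e-01]]
3258 [ 1.301 -0.017  0.063]
770 [0.853 0.06  0.054]
69 [ 0.656 -0.366  0.062]
100 [0.629 0.501 0.063]
50 [0.59  0.457 0.064]
150 [0.581 0.144 0.072]
1617 [ 0.571 -0.094  0.061]
2192 [ 0.482 -0.503  0.056]
108 [ 0.433 -0.109  0.062]
109 [0.423 0.027 0.062]
61 [ 0.396 -1.038  0.063]
110 [ 0.372 -0.257  0.062]
110 [0.361 0.277 0.062]
69 [0.295 0.827 0.063]
```

```bash
cat >> h.py <<'E'
D=np.array([.573,-.091]); yaw=-.084
M=np.array([[np.cos(yaw),-np.sin(yaw)],[np.sin(yaw),np.cos(yaw)]])
def mix(p): return (M.T@(np.array(p)[:2]-D)*1000).round(1)
def now():
    s=ctrl.get_state(); m=R.from_rotvec(s['tool_rot']).as_matrix()
    print('t',round(s['time'],2),'tcp mixer',mix(s['position']),'z',round(s['position'][2]*1000,1),'yaw err deg',round(np.degrees(np.arctan2(m[1,1],m[0,1])-np.arctan2(M[1,1],M[0,1])),2),'w',round(s['grip_width']*87,1),'gf',round(s['grip_force'],1),'ft',s['ft_force'].round(1))
E
python3 -m crank '[{"tx":-55,"ty":-57,"turn":-1},{"tx":-110,"ty":-114,"turn":-2.1},{"tx":-166,"ty":-171,"turn":-2.1},{"tx":-200,"ty":-205,"turn":-2.1},{"tx":-200,"ty":-205,"turn":-2.1}]' 60 30
python3 - <<'E'
from h import *
now()
for l in bottles():
    for b in l: print(mix(b),b)
E
```

```text
t 1.05 tcp mixer [-459.2  681.6] z 241.6 yaw err deg -10.59 w 86.8 gf 0.0 ft [-0.7  0.  -0.1]
[-136.3  -26.5] [0.435, -0.106, -0.004, 0.66]
[-178.  -186.6] [0.38, -0.262, 0.002, 0.62]
[-153.1  102.5] [0.429, 0.024, -0.001, 0.51]
[-237.1  349.3] [0.366, 0.277, 0.002, 0.49]
[ -3.6 269.6] [0.592, 0.178, 0.06, 0.33]
[-173.4 -181.2] [0.385, -0.257, -0.002, 0.95]
[  0.6 315.2] [0.6, 0.223, 0.165, 0.71]
[-241.  348.] [0.362, 0.276, -0.002, 0.63]
[-151.6  107.7] [0.431, 0.029, -0.004, 0.63]
[-135.2  -27.4] [0.436, -0.107, 0.0, 0.58]$[0]: bad value
```

```bash

python3 -m crank '[{"tx":-55,"ty":-57,"tz":0,"turn":-1},{"tx":-110,"ty":-114,"tz":0,"turn":-2.1},{"tx":-166,"ty":-171,"tz":0,"turn":-2.1},{"tx":-200,"ty":-205,"tz":0,"turn":-2.1},{"tx":-200,"ty":-205,"tz":0,"turn":-2.1}]' 60 30
python3 - <<'E'
from h import *
now()
E
```

```text
time: 1.88
position: [0.3129, 0.3728, 0.2419]
tool_rot: [0.14, 3.138, 0.001]
ft_force: [0.4, 1.1, 0.3]
grip_width: 0.697
grip_force: 0.0
t 1.88 tcp mixer [-298.1  440.4] z 241.9 yaw err deg -0.3 w 60.6 gf 0.0 ft [0.4 1.1 0.3]
```

```bash

python3 -m crank '[{"tx":-30,"ty":-45,"tz":20,"turn":0},{"tx":-59,"ty":-91,"tz":50,"turn":0},{"tx":-59,"ty":-91,"tz":90,"turn":0},{"tx":-59,"ty":-91,"tz":110,"turn":0},{"tx":-59,"ty":-91,"tz":110,"turn":0}]' 60 30
python3 - <<'E'
from h import *
snap('side','s1.png')
now()
for l in bottles():
    for b in l: print(mix(b),b)
E
```

```text
time: 2.5
position: [0.3612, 0.2793, 0.1304]
tool_rot: [-0.135, -3.137, 0.003]
ft_force: [1.1, 1.2, 1.0]
grip_width: 0.691
grip_force: 0.0
t 2.55 tcp mixer [-241.5  352.1] z 131.6 yaw err deg -0.08 w 60.4 gf 0.0 ft [0.9 0.5 0.5]
[-135.2  -27.4] [0.436, -0.107, -0.004, 0.64]
[-152.6  107.6] [0.43, 0.029, -0.001, 0.58]
[-180.3 -182.8] [0.378, -0.258, -0.002, 0.88]
[-239.1  348.2] [0.364, 0.276, -0.001, 0.8]
[-131.2  -27.1] [0.44, -0.107, 0.003, 0.72]
[-150.6  107.7] [0.432, 0.029, -0.006, 0.64]
```

View pics/s1.png

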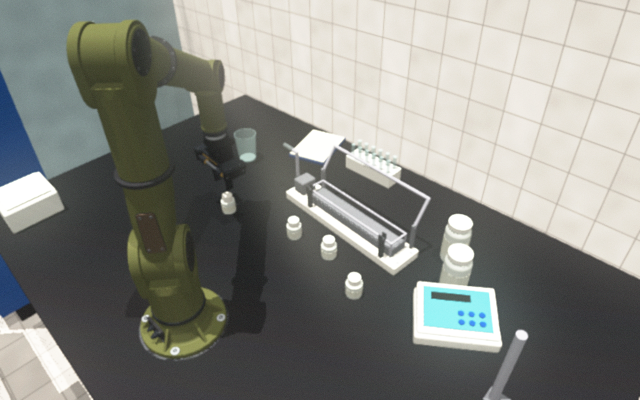

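The gripper is open directly above the leftmost bottle, at side-view pixel (228,205), and the mixer is clear.

```bash

python3 -m crank '[{"tx":-2,"ty":-3.5,"tz":30,"turn":0},{"tx":-2,"ty":-3.5,"tz":60,"turn":0},{"tx":-2,"ty":-3.5,"tz":76,"turn":0},{"tx":-2,"ty":-3.5,"tz":76,"turn":0}]' 60 30 >/dev/null
python3 -c "from h import *; now()"
python3 -m crank '[{"tx":0,"ty":0,"tz":0,"turn":0},{"tx":0,"ty":0,"tz":0,"turn":0},{"tx":0,"ty":0,"tz":0,"turn":0},{"tx":0,"ty":0,"tz":0,"turn":0}]' 25 30 >/dev/null
python3 -c "from h import *; now()"
python3 -m crank '[{"tx":0,"ty":0,"tz":-40,"turn":0},{"tx":0,"ty":0,"tz":-90,"turn":0},{"tx":0,"ty":0,"tz":-140,"turn":0},{"tx":0,"ty":0,"tz":-160,"turn":0},{"tx":0,"ty":0,"tz":-160,"turn":0}]' 25 30 >/dev/null
python3 - <<'E'
from h import *
now()
for l in bottles():
    for b in l: print(mix(b),b)
E
```

```text
t 3.25 tcp mixer [-239.7  348.5] z 55.2 yaw err deg -0.08 w 59.6 gf 0.0 ft [-0.1 -0.5  0.3]
t 3.75 tcp mixer [-238.7  349.7] z 56.7 yaw err deg -0.08 w 44.5 gf 30.0 ft [-0.2  0.3  5.2]
t 4.38 tcp mixer [-238.8  349.1] z 216.7 yaw err deg -0.09 w 44.6 gf 30.0 ft [-0.3 -0.  -2.4]
[-179.1 -184.7] [0.379, -0.26, 0.001, 0.74]
[-136.3  -26.5] [0.435, -0.106, -0.0, 0.7]
[-153.1  102.5] [0.429, 0.024, -0.002, 0.57]
[-180.2 -183.8] [0.378, -0.259, 0.004, 0.67]
[-241.8  344.9] [0.361, 0.273, 0.158, 0.66]
[-151.7  109.7] [0.431, 0.031, -0.002, 0.55]
```

```bash

python3 -m crank '[{"tx":-35,"ty":-40,"tz":0,"turn":0},{"tx":-75,"ty":-80,"tz":0,"turn":0},{"tx":-115,"ty":-120,"tz":0,"turn":0},{"tx":-155,"ty":-160,"tz":0,"turn":0},{"tx":-195,"ty":-200,"tz":0,"turn":0}]' >/dev/null
python3 -m crank '[{"tx":-25,"ty":-25,"tz":0,"turn":0},{"tx":-40,"ty":-40,"tz":0,"turn":0},{"tx":-44,"ty":-44,"tz":0,"turn":0},{"tx":-44,"ty":-44,"tz":0,"turn":0},{"tx":-44,"ty":-44,"tz":0,"turn":0}]' >/dev/null
python3 - <<'E'
from h import *
now()
snap('side','s2.png'); snap('top','t2.png')
a=cv2.imread('pics/s2.png')[110:290,250:470]; b=cv2.imread('pics/t2.png')[140:260,240:440]
a=cv2.resize(a,None,fx=1.8,fy=1.8); b=cv2.resize(b,(396,238)); cv2.imwrite('pics/c2.png',np.vstack([a,b]))
for l in bottles():
    for x in l: print(mix(x),x)
print([(mix(r['xyz']),r['xyz']) for c in('top','side') for r in ctrl.mark_of(c,'deck')])
E
```

```text
t 5.83 tcp mixer [ -1.5 105.6] z 215.2 yaw err deg 0.02 w 45.0 gf 30.0 ft [ 0.   0.5 -0.6]
[-179.3 -182.7] [0.379, -0.258, -0.001, 0.64]
[-134.1  -28.4] [0.437, -0.108, 0.0, 0.56]
[ -6.7 270.4] [0.589, 0.179, 0.064, 0.2]
[-178.5 -180.6] [0.38, -0.256, 0.003, 0.87]
[-151.5  106.7] [0.431, 0.028, -0.004, 0.86]
[ -2.7 103.1] [0.579, 0.012, 0.16, 0.75]
[-132.1  -28.2] [0.439, -0.108, 0.001, 0.59]
[(array([ 0. , -1.5]), [0.5729, -0.0925, 0.0621]), (array([3.6, 0.9]), [0.5767, -0.0904, 0.0627])]
```

View pics/c2.png

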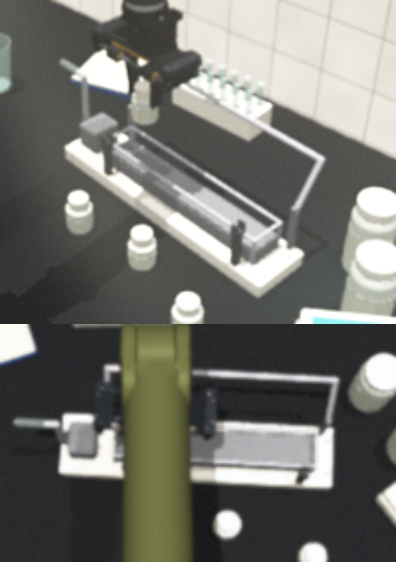

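The bottle is held upright over the +y end of the deck, at crop pixel (145,108). I'll lower it with a small x correction.

```bash

python3 -m crank '[{"tx":-3,"ty":0,"tz":40,"turn":0},{"tx":-3,"ty":0,"tz":75,"turn":0},{"tx":-3,"ty":0,"tz":92,"turn":0},{"tx":-3,"ty":0,"tz":92,"turn":0}]' >/dev/null
python3 -c "from h import *; now()"
python3 -m crank '[{"tx":0,"ty":0,"tz":2,"turn":0},{"tx":0,"ty":0,"tz":4,"turn":0},{"tx":0,"ty":0,"tz":5,"turn":0},{"tx":0,"ty":0,"tz":5,"turn":0}]' >/dev/null
python3 -c "from h import *; now()"
```

```text
t 6.72 tcp mixer [  1.6 104.2] z 122.7 yaw err deg -0.09 w 45.0 gf 30.0 ft [-0.1 -0.1 -1.3]
t 7.22 tcp mixer [  2.4 104.4] z 118.8 yaw err deg -0.08 w 45.0 gf 30.0 ft [-0.5 -0.8 -0.7]
```

```bash

python3 -m crank '[{"tx":0,"ty":0,"tz":1,"turn":0},{"tx":0,"ty":0,"tz":2,"turn":0},{"tx":0,"ty":0,"tz":3,"turn":0},{"tx":0,"ty":0,"tz":3,"turn":0}]' >/dev/null
python3 -c "from h import *; now()"
```

```text
t 7.72 tcp mixer [  2.4 104.3] z 116.8 yaw err deg -0.09 w 44.8 gf 30.0 ft [-2.5  0.5  7.1]
```

```bash

python3 -m crank '[{"tx":0,"ty":0,"tz":0,"turn":0},{"tx":0,"ty":0,"tz":0,"turn":0},{"tx":0,"ty":0,"tz":-20,"turn":0},{"tx":0,"ty":0,"tz":-60,"turn":0},{"tx":0,"ty":0,"tz":-85,"turn":0}]' 60 >/dev/null
python3 -m crank '[{"tx":50,"ty":1,"tz":0,"turn":0},{"tx":105,"ty":2,"tz":0,"turn":0},{"tx":152,"ty":3,"tz":0,"turn":0},{"tx":154,"ty":3,"tz":40,"turn":0},{"tx":154,"ty":3,"tz":55,"turn":0}]' >/dev/null
python3 -m crank '[{"tx":0,"ty":0,"tz":0,"turn":0},{"tx":0,"ty":0,"tz":0,"turn":0}]' >/dev/null
python3 - <<'E'
from h import *
now()
for l in bottles():
    for x in l: print(mix(x),x)
E
```

```text
t 9.22 tcp mixer [-150.5  107.5] z 146.5 yaw err deg -0.12 w 59.9 gf 0.0 ft [0.2 0.4 0.7]
[-179.1 -184.7] [0.379, -0.26, 0.002, 0.73]
[-135.9  -30.5] [0.435, -0.11, 0.001, 0.66]
[  3.6 100.7] [0.585, 0.009, 0.062, 0.45]
[-133.   -29.3] [0.438, -0.109, 0.0, 0.82]
[-179.4 -181.7] [0.379, -0.257, 0.002, 0.66]
[ -2.5 101.1] [0.579, 0.01, 0.06, 0.53]
[-154.6  108.4] [0.428, 0.03, -0.002, 0.52]
```

```bash

python3 -m crank '[{"tx":1.5,"ty":0,"tz":40,"turn":0},{"tx":1.5,"ty":0,"tz":70,"turn":0},{"tx":1.5,"ty":0,"tz":79,"turn":0},{"tx":1.5,"ty":0,"tz":79,"turn":0}]' 60 30 >/dev/null
python3 -c "from h import *; now()"
python3 -m crank '[{"tx":0,"ty":0,"tz":0,"turn":0},{"tx":0,"ty":0,"tz":0,"turn":0},{"tx":0,"ty":0,"tz":0,"turn":0},{"tx":0,"ty":0,"tz":0,"turn":0},{"tx":0,"ty":0,"tz":0,"turn":0}]' 15 30 >/dev/null
python3 -c "from h import *; now()"
python3 -m crank '[{"tx":0,"ty":0,"tz":-40,"turn":0},{"tx":0,"ty":0,"tz":-90,"turn":0},{"tx":0,"ty":0,"tz":-140,"turn":0},{"tx":0,"ty":0,"tz":-160,"turn":0},{"tx":0,"ty":0,"tz":-160,"turn":0}]' >/dev/null
python3 -m crank '[{"tx":-45,"ty":-20,"tz":0,"turn":0},{"tx":-90,"ty":-40,"tz":0,"turn":0},{"tx":-135,"ty":-65,"tz":0,"turn":0},{"tx":-154,"ty":-72,"tz":0,"turn":0},{"tx":-154,"ty":-72,"tz":0,"turn":0}]' >/dev/null
python3 -m crank '[{"tx":0,"ty":0,"tz":0,"turn":0},{"tx":0,"ty":0,"tz":0,"turn":0}]' >/dev/null
python3 - <<'E'
from h import *
now()
for l in bottles():
    for x in l: print(mix(x),x)
E
```

```text
t 9.93 tcp mixer [-153.   107.5] z 66.8 yaw err deg -0.1 w 60.1 gf 0.0 ft [0.2 0.6 0. ]
t 10.55 tcp mixer [-152.9  107.6] z 66.9 yaw err deg -0.09 w 33.4 gf 29.9 ft [-0.4 -0.7  2.3]
t 12.05 tcp mixer [-0.3 36.1] z 226.2 yaw err deg -0.02 w 33.6 gf 29.9 ft [-0.8  0.5 -0.6]
[-177.1 -185.5] [0.381, -0.261, -0.002, 0.7]
[  3.3 103.6] [0.585, 0.012, 0.063, 0.68]
[-124.8  -55.7] [0.444, -0.136, -0.001, 0.51]
[-1.8 -2.2] [0.571, -0.093, 0.005, 0.29]
[ 1.9 37.3] [0.578, -0.054, 0.16, 0.74]
[-126.7  -56.8] [0.442, -0.137, 0.002, 0.71]
[  1.4 102.5] [0.583, 0.011, 0.059, 0.67]
[-177.2 -183.5] [0.381, -0.259, 0.005, 0.67]
```

Bottle C has shifted about 3 cm, which looks like the announced knock. I'll place B now.

```bash

python3 -m crank '[{"tx":-1,"ty":0,"tz":40,"turn":0},{"tx":-1,"ty":0,"tz":80,"turn":0},{"tx":-1,"ty":0,"tz":95,"turn":0},{"tx":-1,"ty":0,"tz":95,"turn":0}]' >/dev/null
python3 -c "from h import *; now()"
python3 -m crank '[{"tx":0,"ty":0,"tz":2,"turn":0},{"tx":0,"ty":0,"tz":3.5,"turn":0},{"tx":0,"ty":0,"tz":5,"turn":0},{"tx":0,"ty":0,"tz":5,"turn":0}]' >/dev/null
python3 -c "from h import *; now()"
```

```text
t 12.75 tcp mixer [ 1.3 35.4] z 131.3 yaw err deg -0.09 w 33.7 gf 29.9 ft [ 0.8  0.7 -1. ]
t 13.25 tcp mixer [ 2.1 35.4] z 127.1 yaw err deg -0.09 w 33.2 gf 29.9 ft [-0.1 -0.2  1. ]
```

```bash

python3 -m crank '[{"tx":0,"ty":0,"tz":0.5,"turn":0},{"tx":0,"ty":0,"tz":0.5,"turn":0},{"tx":0,"ty":0,"tz":-10,"turn":0},{"tx":0,"ty":0,"tz":-50,"turn":0},{"tx":0,"ty":0,"tz":-85,"turn":0}]' 48 >/dev/null
python3 -m crank '[{"tx":42,"ty":-30,"tz":0,"turn":0},{"tx":85,"ty":-60,"tz":0,"turn":0},{"tx":128,"ty":-91,"tz":0,"turn":0},{"tx":128,"ty":-91,"tz":40,"turn":0},{"tx":128,"ty":-91,"tz":60,"turn":0}]' 60 >/dev/null
python3 -m crank '[{"tx":0,"ty":0,"tz":0,"turn":0},{"tx":0,"ty":0,"tz":0,"turn":0}]' >/dev/null
python3 - <<'E'
from h import *
now()
for l in bottles():
    for x in l: print(mix(x),x)
E
```

```text
t 14.75 tcp mixer [-125.6  -55.6] z 152.7 yaw err deg -0.09 w 60.1 gf 0.0 ft [0.1 0.4 0.1]
[  0.4 102.4] [0.582, 0.011, 0.067, 0.64]
[-175.2 -183.3] [0.383, -0.259, 0.001, 0.64]
[98.3  0.3] [0.671, -0.099, 0.186, 0.55]
[ 1.4 31.2] [0.577, -0.06, 0.059, 0.46]
[-177.1 -184.5] [0.381, -0.26, 0.003, 0.94]
```

```bash

python3 -m crank '[{"tx":0,"ty":-0.5,"tz":40,"turn":0},{"tx":0,"ty":-0.5,"tz":75,"turn":0},{"tx":0,"ty":-0.5,"tz":85.5,"turn":0},{"tx":0,"ty":-0.5,"tz":85.5,"turn":0}]' 60 30 >/dev/null
python3 -c "from h import *; now()"
python3 -m crank '[{"tx":0,"ty":0,"tz":0,"turn":0},{"tx":0,"ty":0,"tz":0,"turn":0},{"tx":0,"ty":0,"tz":0,"turn":0},{"tx":0,"ty":0,"tz":0,"turn":0},{"tx":0,"ty":0,"tz":0,"turn":0}]' 15 30 >/dev/null
python3 -c "from h import *; now()"
python3 -m crank '[{"tx":0,"ty":0,"tz":-40,"turn":0},{"tx":0,"ty":0,"tz":-90,"turn":0},{"tx":0,"ty":0,"tz":-140,"turn":0},{"tx":0,"ty":0,"tz":-160,"turn":0},{"tx":0,"ty":0,"tz":-160,"turn":0}]' >/dev/null
python3 -m crank '[{"tx":-45,"ty":8,"tz":0,"turn":0},{"tx":-90,"ty":16,"tz":0,"turn":0},{"tx":-120,"ty":19,"tz":0,"turn":0},{"tx":-127,"ty":19,"tz":0,"turn":0},{"tx":-127,"ty":19,"tz":0,"turn":0}]' >/dev/null
python3 -m crank '[{"tx":0,"ty":0,"tz":0,"turn":0},{"tx":0,"ty":0,"tz":0,"turn":0}]' >/dev/null
python3 - <<'E'
from h import *
now()
for l in bottles():
    for x in l: print(mix(x),x)
E
```

```text
t 15.45 tcp mixer [-126.4  -56.1] z 66.2 yaw err deg -0.09 w 59.6 gf 0.0 ft [0.5 0.3 0.9]
t 16.07 tcp mixer [-126.   -56.2] z 66.5 yaw err deg -0.1 w 33.3 gf 29.8 ft [-0.8 -1.5  3. ]
t 17.57 tcp mixer [ -0.2 -37.4] z 226.3 yaw err deg -0.12 w 33.4 gf 29.8 ft [ 1.1 -0.1 -0.2]
[-178.1 -184.6] [0.38, -0.26, 0.0, 0.6]
[  5.3 103.8] [0.587, 0.012, 0.061, 0.55]
[ 4.4 31.5] [0.58, -0.06, 0.058, 0.49]
[-178.4 -181.6] [0.38, -0.257, -0.0, 0.93]
[ 3.9 37.5] [0.58, -0.054, 0.056, 0.72]
[  0.6 100.4] [0.582, 0.009, 0.059, 0.68]
```

```bash

python3 -m crank '[{"tx":-0.5,"ty":0,"tz":40,"turn":0},{"tx":-0.5,"ty":0,"tz":80,"turn":0},{"tx":-0.5,"ty":0,"tz":95,"turn":0},{"tx":-0.5,"ty":0,"tz":95,"turn":0}]' >/dev/null
python3 -m crank '[{"tx":0,"ty":0,"tz":2,"turn":0},{"tx":0,"ty":0,"tz":3.5,"turn":0},{"tx":0,"ty":0,"tz":5,"turn":0},{"tx":0,"ty":0,"tz":5,"turn":0}]' >/dev/null
python3 -c "from h import *; now()"
```

```text
t 18.77 tcp mixer [  1.5 -37.2] z 126.6 yaw err deg -0.09 w 33.2 gf 29.8 ft [-0.6  0.7  1.1]
```

```bash

python3 -m crank '[{"tx":0,"ty":0,"tz":0.5,"turn":0},{"tx":0,"ty":0,"tz":0.5,"turn":0},{"tx":0,"ty":0,"tz":-10,"turn":0},{"tx":0,"ty":0,"tz":-50,"turn":0},{"tx":0,"ty":0,"tz":-85,"turn":0}]' 48 >/dev/null
python3 -m crank '[{"tx":42,"ty":-35,"tz":0,"turn":0},{"tx":85,"ty":-70,"tz":0,"turn":0},{"tx":128,"ty":-105,"tz":0,"turn":0},{"tx":165,"ty":-135,"tz":0,"turn":0},{"tx":180,"ty":-146,"tz":0,"turn":0}]' 60 >/dev/null
python3 -m crank '[{"tx":0,"ty":0,"tz":20,"turn":0},{"tx":0,"ty":0,"tz":40,"turn":0},{"tx":0,"ty":0,"tz":60,"turn":0},{"tx":0,"ty":0,"tz":60,"turn":0}]' >/dev/null
python3 - <<'E'
from h import *
now()
for l in bottles():
    for x in l: print(mix(x),x)
E
```

```text
t 20.52 tcp mixer [-179.6 -182.2] z 150.4 yaw err deg -0.05 w 59.8 gf 0.0 ft [-0.4  0.4  0.2]
[ 2.4 31.3] [0.578, -0.06, 0.059, 0.75]
[  2.3 103.6] [0.584, 0.012, 0.061, 0.73]
[ -1.  -36.2] [0.569, -0.127, 0.06, 0.63]
[-178.1 -185.6] [0.38, -0.261, -0.0, 0.49]
[-179.4 -181.7] [0.379, -0.257, 0.002, 0.92]
[  0.6 100.4] [0.582, 0.009, 0.057, 0.72]
[ 3.9 37.5] [0.58, -0.054, 0.056, 0.45]
```

```bash

python3 -m crank '[{"tx":-1,"ty":-1,"tz":40,"turn":0},{"tx":-1,"ty":-1,"tz":75,"turn":0},{"tx":-1,"ty":-1,"tz":84,"turn":0},{"tx":-1,"ty":-1,"tz":84,"turn":0}]' 60 30 >/dev/null
python3 -c "from h import *; now()"
python3 -m crank '[{"tx":0,"ty":0,"tz":0,"turn":0},{"tx":0,"ty":0,"tz":0,"turn":0},{"tx":0,"ty":0,"tz":0,"turn":0},{"tx":0,"ty":0,"tz":0,"turn":0},{"tx":0,"ty":0,"tz":0,"turn":0}]' 15 30 >/dev/null
python3 -c "from h import *; now()"
python3 -m crank '[{"tx":0,"ty":0,"tz":-40,"turn":0},{"tx":0,"ty":0,"tz":-90,"turn":0},{"tx":0,"ty":0,"tz":-140,"turn":0},{"tx":0,"ty":0,"tz":-160,"turn":0},{"tx":0,"ty":0,"tz":-160,"turn":0}]' >/dev/null
python3 -m crank '[{"tx":-45,"ty":20,"tz":0,"turn":0},{"tx":-90,"ty":40,"tz":0,"turn":0},{"tx":-135,"ty":60,"tz":0,"turn":0},{"tx":-170,"ty":75,"tz":0,"turn":0},{"tx":-180,"ty":75,"tz":0,"turn":0}]' >/dev/null
python3 -m crank '[{"tx":0,"ty":0,"tz":0,"turn":0},{"tx":0,"ty":0,"tz":0,"turn":0}]' >/dev/null
python3 - <<'E'
from h import *
now()
for l in bottles():
    for x in l: print(mix(x),x)
E
```

```text
t 21.23 tcp mixer [-177.8 -184.1] z 67.5 yaw err deg -0.09 w 60.0 gf 0.0 ft [0.1 0.3 0.8]
t 21.85 tcp mixer [-177.8 -184. ] z 67.4 yaw err deg -0.09 w 33.1 gf 30.0 ft [ 0.3 -0.   4.1]
t 23.35 tcp mixer [   0.3 -110.7] z 226.7 yaw err deg -0.24 w 33.1 gf 30.0 ft [-0.3 -0.1 -0.9]
[  1.6 100.5] [0.583, 0.009, 0.063, 0.75]
[ 0.3 32.1] [0.576, -0.059, 0.059, 0.47]
[  2.1 -37. ] [0.572, -0.128, 0.058, 0.42]
[  2.3 103.6] [0.584, 0.012, 0.058, 0.83]
[  2.9 -34.9] [0.573, -0.126, 0.062, 0.79]
[  -1.1 -106.5] [0.563, -0.197, 0.161, 0.76]
[ 0.9 37.2] [0.577, -0.054, 0.058, 0.58]
```

```bash

python3 -m crank '[{"tx":-0.5,"ty":1,"tz":40,"turn":0},{"tx":-0.5,"ty":1,"tz":80,"turn":0},{"tx":-0.5,"ty":1,"tz":95,"turn":0},{"tx":-0.5,"ty":1,"tz":95,"turn":0}]' >/dev/null
python3 -m crank '[{"tx":0,"ty":0,"tz":2,"turn":0},{"tx":0,"ty":0,"tz":3.5,"turn":0},{"tx":0,"ty":0,"tz":5,"turn":0},{"tx":0,"ty":0,"tz":5,"turn":0}]' >/dev/null
python3 -c "from h import *; now()"
python3 -m crank '[{"tx":0,"ty":0,"tz":0.5,"turn":0},{"tx":0,"ty":0,"tz":0.5,"turn":0},{"tx":0,"ty":0,"tz":-10,"turn":0},{"tx":0,"ty":0,"tz":-50,"turn":0},{"tx":0,"ty":0,"tz":-105,"turn":0}]' 48 >/dev/null
python3 -m crank '[{"tx":50,"ty":0,"tz":-15,"turn":0},{"tx":110,"ty":0,"tz":-15,"turn":0},{"tx":150,"ty":0,"tz":-15,"turn":0},{"tx":150,"ty":0,"tz":-15,"turn":0},{"tx":150,"ty":0,"tz":-15,"turn":0}]' >/dev/null
python3 - <<'E'
from h import *
now()
for l in bottles():
    for x in l: print(mix(x),x)
for c in('top','side'):
    snap(c,c+'3.png')
    for q in('bail_bar','winder_grip'): print(q,[(mix(r['xyz']),r['xyz'],r['confidence']) for r in ctrl.mark_of(c,q)])
cv2.imwrite('pics/c3.png',np.vstack([cv2.resize(cv2.imread('pics/side3.png')[100:300,180:480],(800,533))[:300],cv2.resize(cv2.imread('pics/top3.png')[130:280,200:500],(600,300),).copy() if 0 else cv2.resize(cv2.imread('pics/top3.png')[150:262,200:500],(800,299))]))
E
```

```text
t 24.55 tcp mixer [   2.8 -108.3] z 127.5 yaw err deg -0.09 w 33.3 gf 30.0 ft [-0.6 -0.1  1.1]
t 25.8 tcp mixer [-146.8 -107.9] z 247.8 yaw err deg -0.09 w 48.4 gf 0.0 ft [ 0.1  0.3 -0.2]
[ 1.7 99.5] [0.583, 0.008, 0.063, 0.71]
[0.7 3.1] [0.574, -0.088, 0.061, 0.69]
[ -1.  -35.2] [0.569, -0.126, 0.056, 0.59]
[-0.8 33.1] [0.575, -0.058, 0.059, 0.55]
[   1.3 -111.3] [0.565, -0.202, 0.061, 0.54]
[   2.  -107.2] [0.566, -0.198, 0.061, 0.84]
[  4.1 -36.8] [0.574, -0.128, 0.062, 0.75]
[  3.3 103.6] [0.585, 0.012, 0.058, 0.58]
[ 2.8 38.4] [0.579, -0.053, 0.058, 0.58]
bail_bar [(array([98.7, -0.6]), [0.6713, -0.0999, 0.1871], 0.91), (array([  3.4, 101.6]), [0.5849, 0.01, 0.0627], 0.2)]
winder_grip [(array([ -2.7, 313.1]), [0.5966, 0.2212, 0.1708], 0.65), (array([  29.2, -356.3]), [0.5722, -0.4485, -0.0024], 0.27)]
bail_bar [(array([91.5, -1. ]), [0.6641, -0.0997, 0.1828], 0.71)]
winder_grip [(array([  0.9, 317.9]), [0.6006, 0.2257, 0.1635], 0.64)]
```

View pics/c3.png

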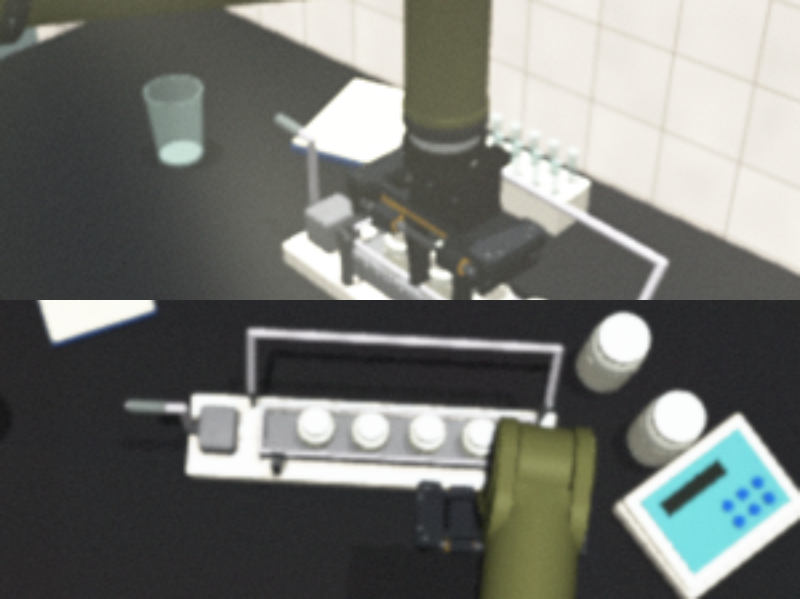

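View pics/side3.png

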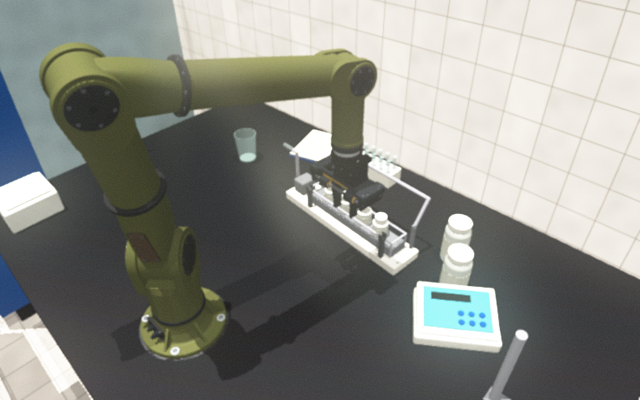

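Four bottles stand upright along the deck at about y = 101, 34, -36 and -108 mm, and the bench area the arm used to hide is empty. The bail bar is at mixer x of about 95, z of about 185, so its angle is about 2.16 rad. I'll hook it from behind with closed fingers.

```bash

python3 -m crank '[{"tx":-20,"ty":30,"tz":-30,"turn":0},{"tx":-65,"ty":65,"tz":-35,"turn":0},{"tx":-115,"ty":98,"tz":-35,"turn":0},{"tx":-165,"ty":108,"tz":-35,"turn":0},{"tx":-215,"ty":108,"tz":-35,"turn":0}]' 0 20 >/dev/null
python3 -m crank '[{"tx":-40,"ty":0,"tz":0,"turn":0},{"tx":-58,"ty":0,"tz":0,"turn":0},{"tx":-58,"ty":0,"tz":0,"turn":0}]' >/dev/null
python3 - <<'E'
from h import *
now()
for c in('top','side'):
    snap(c,c+'4.png')
    for q in('bail_bar',): print(q,[(mix(r['xyz']),r['xyz'],r['confidence']) for r in ctrl.mark_of(c,q)])
E
```

```text
t 27.3 tcp mixer [126.3  -0.3] z 280.3 yaw err deg -0.06 w 0.5 gf 0.0 ft [ 0.8 -0.  -0.1]
bail_bar [(array([100. ,  -0.9]), [0.6726, -0.1003, 0.1888], 0.65)]
bail_bar [(array([91.5, -2.4]), [0.664, -0.1011, 0.1842], 0.83)]
```

```bash

python3 -m crank '[{"tx":-3,"ty":0,"tz":40,"turn":0},{"tx":-3,"ty":0,"tz":70,"turn":0},{"tx":-3,"ty":0,"tz":86,"turn":0},{"tx":-3,"ty":0,"tz":86,"turn":0}]' >/dev/null
python3 -c "from h import *; now(); snap('side','s5.png'); a=cv2.imread('pics/s5.png')[100:280,250:490]; cv2.imwrite('pics/c5.png',cv2.resize(a,None,fx=3,fy=3))"
```

```text
t 28.0 tcp mixer [127.9   0.2] z 195.6 yaw err deg -0.07 w 0.4 gf 0.0 ft [ 0.3 -0.2 -0.1]
```

View pics/c5.png

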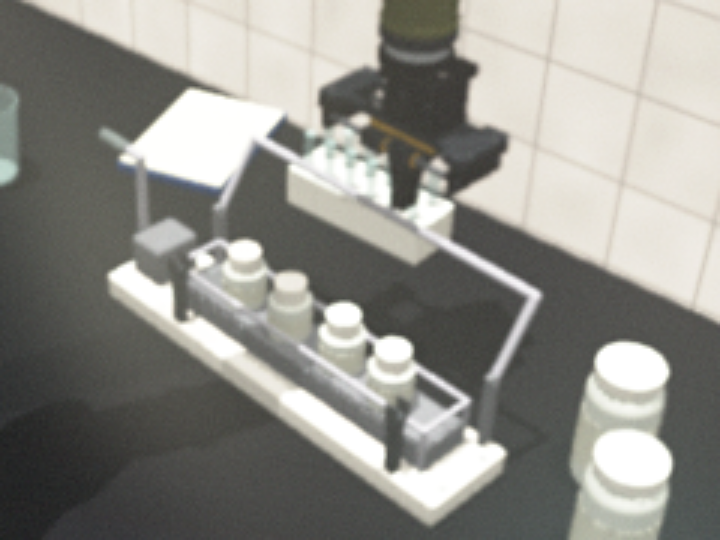

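The closed fingers are behind the bar, at crop pixel (405,200), and all four bottles are standing. I'll pull forward.

```bash

python3 -m crank '[{"tx":14,"ty":0,"tz":0,"turn":0},{"tx":28,"ty":0,"tz":-4,"turn":0},{"tx":40,"ty":0,"tz":-8,"turn":0},{"tx":52,"ty":0,"tz":-11,"turn":0},{"tx":60,"ty":0,"tz":-13,"turn":0}]'
python3 - <<'E'
from h import *
now()
for c in('top','side'):
    ctrl.get_image(c)
    for q in('bail_bar',): print(q,[(mix(r['xyz']),r['xyz'],r['confidence']) for r in ctrl.mark_of(c,q)])
E
```

```text
time: 28.68
position: [0.6404, -0.0971, 0.2095]
tool_rot: [-0.135, -3.139, -0.001]
ft_force: [2.2, -0.1, 1.5]
grip_width: 0.006
grip_force: 1.0
t 28.68 tcp mixer [67.6 -0.4] z 209.5 yaw err deg -0.1 w 0.5 gf 1.0 ft [ 2.2 -0.1  1.5]
bail_bar []
bail_bar [(array([47.7, -2.6]), [0.6203, -0.0976, 0.1976], 0.69), (array([  33. , -356.2]), [0.576, -0.4487, -0.0057], 0.43)]
```

```bash

python3 -m crank '[{"tx":14,"ty":0,"tz":0,"turn":0},{"tx":28,"ty":0,"tz":3,"turn":0},{"tx":41,"ty":0,"tz":7,"turn":0},{"tx":55,"ty":0,"tz":14,"turn":0},{"tx":62,"ty":0,"tz":18,"turn":0}]'
python3 -m crank '[{"tx":0,"ty":0,"tz":0,"turn":0},{"tx":-5,"ty":0,"tz":-10,"turn":0},{"tx":-5,"ty":0,"tz":-50,"turn":0},{"tx":15,"ty":0,"tz":-50,"turn":0},{"tx":20,"ty":0,"tz":-50,"turn":0}]'
python3 - <<'E'
from h import *
now()
for c in('top','side'):
    ctrl.get_image(c)
    for q in('bail_bar',): print(q,[(mix(r['xyz']),r['xyz'],r['confidence']) for r in ctrl.mark_of(c,q)])
E
```

```text
time: 29.5
position: [0.5789, -0.0916, 0.1902]
tool_rot: [-0.134, -3.138, 0.0]
ft_force: [2.2, -1.1, -0.2]
grip_width: 0.003
grip_force: 1.0
time: 30.12
position: [0.5598, -0.0904, 0.242]
tool_rot: [0.135, 3.138, 0.001]
ft_force: [-0.3, -0.5, -0.3]
grip_width: 0.007
grip_force: 0.0
t 30.12 tcp mixer [-13.2  -0.5] z 242.0 yaw err deg -0.11 w 0.6 gf 0.0 ft [-0.3 -0.5 -0.3]
bail_bar []
bail_bar [(array([-15.2,  -1.3]), [0.5577, -0.091, 0.1801], 0.75), (array([ 3.5, 37.5]), [0.5796, -0.0539, 0.0582], 0.47)]
```

```bash

python3 -m crank '[{"tx":5,"ty":0,"tz":32,"turn":0},{"tx":8,"ty":0,"tz":43,"turn":0},{"tx":19,"ty":0,"tz":56,"turn":0},{"tx":26,"ty":0,"tz":68,"turn":0},{"tx":31,"ty":0,"tz":81,"turn":0}]'
python3 -c "from h import *; now()"
python3 -m crank '[{"tx":2,"ty":0,"tz":8,"turn":0},{"tx":3,"ty":0,"tz":15,"turn":0},{"tx":4,"ty":0,"tz":22,"turn":0},{"tx":4,"ty":0,"tz":27,"turn":0},{"tx":4,"ty":0,"tz":28,"turn":0}]'
python3 - <<'E'
from h import *
now()
for c in('top','side'):
    ctrl.get_image(c)
    for q in('bail_bar',): print(q,[(mix(r['xyz']),r['xyz'],r['confidence']) for r in ctrl.mark_of(c,q)])
E
```

```text
time: 30.95
position: [0.5288, -0.0874, 0.1594]
tool_rot: [0.134, 3.138, -0.0]
ft_force: [0.1, -0.8, 1.3]
grip_width: 0.005
grip_force: 0.6
t 30.95 tcp mixer [-44.4  -0.1] z 159.4 yaw err deg -0.08 w 0.4 gf 0.6 ft [ 0.1 -0.8  1.3]
time: 31.58
position: [0.5251, -0.0869, 0.1337]
tool_rot: [-0.134, -3.138, -0.002]
ft_force: [-7.5, 1.6, 20.3]
grip_width: 0.003
grip_force: 10.1
t 31.57 tcp mixer [-48.    0.1] z 133.7 yaw err deg -0.09 w 0.2 gf 10.1 ft [-7.5  1.6 20.3]
bail_bar []
bail_bar [(array([-50.5,  -3.7]), [0.5224, -0.0905, 0.1086], 0.62)]
```

```bash

python3 -m crank '[{"tx":0,"ty":0,"tz":-40,"turn":0},{"tx":0,"ty":0,"tz":-100,"turn":0},{"tx":-10,"ty":40,"tz":-120,"turn":0},{"tx":-25,"ty":95,"tz":-120,"turn":0},{"tx":-40,"ty":150,"tz":-120,"turn":0}]' >/dev/null
python3 -m crank '[{"tx":-17,"ty":55,"tz":0,"turn":0},{"tx":-34,"ty":110,"tz":0,"turn":0},{"tx":-48,"ty":160,"tz":0,"turn":0},{"tx":-48,"ty":168,"tz":0,"turn":0},{"tx":-48,"ty":168,"tz":0,"turn":0}]' >/dev/null
python3 - <<'E'
from h import *
now()
for l in bottles():
    for x in l: print(mix(x),x)
for c in('top','side'):
    snap(c,c+'6.png')
    for q in('bail_bar','winder_grip'): print(q,[(mix(r['xyz']),r['xyz'],r['confidence']) for r in ctrl.mark_of(c,q)])
a=cv2.imread('pics/side6.png')[100:280,250:490]; cv2.imwrite('pics/c6.png',cv2.resize(a,None,fx=3,fy=3))
E
```

```text
t 33.02 tcp mixer [ 40.1 317.8] z 251.4 yaw err deg -0.04 w 0.5 gf 0.0 ft [-0.2 -1.3 -0.3]
[ -1.9 -37.3] [0.568, -0.128, 0.057, 0.63]
[-0.4 29.1] [0.575, -0.062, 0.057, 0.61]
[  3.3 103.6] [0.585, 0.012, 0.065, 0.52]
[   3.3 -110.1] [0.567, -0.201, 0.059, 0.52]
[ -5.7 270.5] [0.59, 0.179, 0.059, 0.39]
[  2.2 104.6] [0.584, 0.013, 0.058, 0.8]
[   0.8 -105.3] [0.565, -0.196, 0.062, 0.8]
[  5.3 -38.7] [0.575, -0.13, 0.064, 0.62]
bail_bar [(array([-47.2,  -1.4]), [0.5259, -0.0884, 0.1105], 0.81)]
winder_grip []
bail_bar [(array([-48.8,  -4.2]), [0.524, -0.0911, 0.1101], 0.56)]
winder_grip [(array([ 3.3, -1.5]), [0.5762, -0.0928, 0.0597], 0.71), (array([  1.5, 315.7]), [0.601, 0.2235, 0.1629], 0.45)]
```

View pics/c6.png

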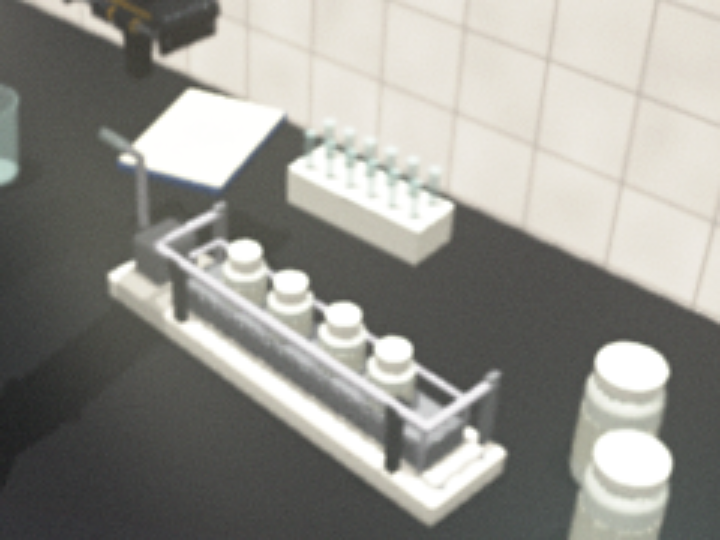

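The bail lies level in both forks and the four bottles are upright. The lever grip is at crop pixel (115,138), so I'll move behind it and draw one stroke.

```bash

python3 -m crank '[{"tx":5,"ty":0,"tz":40,"turn":0},{"tx":5,"ty":0,"tz":70,"turn":0},{"tx":5,"ty":0,"tz":79,"turn":0},{"tx":5,"ty":0,"tz":79,"turn":0}]' >/dev/null
python3 -c "from h import *; now()"
python3 -m crank '[{"tx":17,"ty":0,"tz":0,"turn":0},{"tx":32,"ty":0,"tz":1,"turn":0},{"tx":47,"ty":0,"tz":4,"turn":0},{"tx":60,"ty":0,"tz":9,"turn":0},{"tx":74,"ty":0,"tz":16,"turn":0}]' >/dev/null
python3 -c "from h import *; now()"
python3 -m crank '[{"tx":10,"ty":0,"tz":8,"turn":0},{"tx":18,"ty":0,"tz":15,"turn":0},{"tx":24,"ty":0,"tz":21,"turn":0},{"tx":27,"ty":0,"tz":23,"turn":0},{"tx":27,"ty":0,"tz":23,"turn":0}]' >/dev/null
python3 - <<'E'
from h import *
now()
for c in('top','side'):
    snap(c,c+'7.png')
    for q in('winder_grip',): print(q,[(mix(r['xyz']),r['xyz'],r['confidence']) for r in ctrl.mark_of(c,q)])
a=cv2.imread('pics/side7.png')[100:280,200:440]; cv2.imwrite('pics/c7.png',cv2.resize(a,None,fx=3,fy=3))
E
```

```text
t 34.02 tcp mixer [ 35.2 317.7] z 173.2 yaw err deg -0.09 w 0.5 gf 0.0 ft [-0.1  0.2  0.1]
t 34.65 tcp mixer [-37.5 318. ] z 158.8 yaw err deg -0.12 w 0.5 gf 1.5 ft [ 2.2 -1.8  2.8]
t 35.27 tcp mixer [-61.1 318.2] z 136.6 yaw err deg -0.15 w 0.6 gf 5.3 ft [10.3 -0.7  5.8]
winder_grip []
winder_grip [(array([-75.6, 315.5]), [0.5241, 0.2297, 0.1262], 0.71), (array([ 3.6, -0.2]), [0.5766, -0.0915, 0.062], 0.22)]
```

View pics/c7.png

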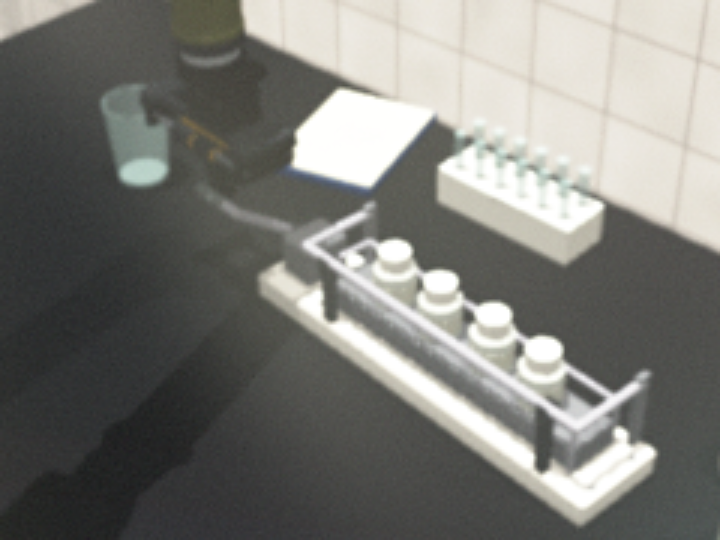

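The lever is at its stop, at about 0.89 rad. I'll retrace to let it spring back.

```bash

python3 -m crank '[{"tx":-27,"ty":0,"tz":-23,"turn":0},{"tx":-60,"ty":0,"tz":-36,"turn":0},{"tx":-90,"ty":0,"tz":-39,"turn":0},{"tx":-101,"ty":0,"tz":-39,"turn":0},{"tx":-101,"ty":0,"tz":-39,"turn":0}]' >/dev/null
python3 - <<'E'
from h import *
now()
for c in('top','side'):
    ctrl.get_image(c)
    for q in('winder_grip',): print(q,[(mix(r['xyz']),r['xyz'],r['confidence']) for r in ctrl.mark_of(c,q)])
E
python3 -m crank '[{"tx":17,"ty":0,"tz":0,"turn":0},{"tx":32,"ty":0,"tz":1,"turn":0},{"tx":47,"ty":0,"tz":4,"turn":0},{"tx":60,"ty":0,"tz":9,"turn":0},{"tx":74,"ty":0,"tz":16,"turn":0}]' >/dev/null
python3 -m crank '[{"tx":10,"ty":0,"tz":8,"turn":0},{"tx":18,"ty":0,"tz":15,"turn":0},{"tx":24,"ty":0,"tz":21,"turn":0},{"tx":27,"ty":0,"tz":23,"turn":0},{"tx":27,"ty":0,"tz":23,"turn":0}]' >/dev/null
python3 -c "from h import *; now()"
python3 -m crank '[{"tx":-27,"ty":0,"tz":-23,"turn":0},{"tx":-60,"ty":0,"tz":-36,"turn":0},{"tx":-90,"ty":0,"tz":-39,"turn":0},{"tx":-101,"ty":0,"tz":-39,"turn":0},{"tx":-101,"ty":0,"tz":-39,"turn":0}]' >/dev/null
python3 -c "from h import *; now()"
```

```text
t 36.1 tcp mixer [ 34.2 317.3] z 171.7 yaw err deg -0.13 w 0.4 gf 0.0 ft [-0.1 -0.1 -0.4]
winder_grip [(array([ -0.5, 316.8]), [0.5991, 0.2247, 0.168], 0.59)]
winder_grip [(array([3.000e-01, 3.159e+02]), [0.5998, 0.2238, 0.1643], 0.7)]
t 37.55 tcp mixer [-61.  318.2] z 136.6 yaw err deg -0.15 w 0.7 gf 5.3 ft [ 9.9 -1.4  6. ]
t 38.17 tcp mixer [ 34.1 317.3] z 171.7 yaw err deg -0.13 w 0.1 gf 0.0 ft [-0.3 -0.2  0.2]
```

Two strokes are done. I'll do three more, one of them spare.

```bash

python3 -m crank '[{"tx":17,"ty":0,"tz":0,"turn":0},{"tx":32,"ty":0,"tz":1,"turn":0},{"tx":47,"ty":0,"tz":4,"turn":0},{"tx":60,"ty":0,"tz":9,"turn":0},{"tx":74,"ty":0,"tz":16,"turn":0}]' >/dev/null
python3 -m crank '[{"tx":10,"ty":0,"tz":8,"turn":0},{"tx":18,"ty":0,"tz":15,"turn":0},{"tx":24,"ty":0,"tz":21,"turn":0},{"tx":27,"ty":0,"tz":23,"turn":0},{"tx":27,"ty":0,"tz":23,"turn":0}]' >/dev/null
python3 -c "from h import *; now()"
python3 -m crank '[{"tx":-27,"ty":0,"tz":-23,"turn":0},{"tx":-60,"ty":0,"tz":-36,"turn":0},{"tx":-90,"ty":0,"tz":-39,"turn":0},{"tx":-101,"ty":0,"tz":-39,"turn":0},{"tx":-101,"ty":0,"tz":-39,"turn":0}]' >/dev/null
python3 -m crank '[{"tx":17,"ty":0,"tz":0,"turn":0},{"tx":32,"ty":0,"tz":1,"turn":0},{"tx":47,"ty":0,"tz":4,"turn":0},{"tx":60,"ty":0,"tz":9,"turn":0},{"tx":74,"ty":0,"tz":16,"turn":0}]' >/dev/null
python3 -m crank '[{"tx":10,"ty":0,"tz":8,"turn":0},{"tx":18,"ty":0,"tz":15,"turn":0},{"tx":24,"ty":0,"tz":21,"turn":0},{"tx":27,"ty":0,"tz":23,"turn":0},{"tx":27,"ty":0,"tz":23,"turn":0}]' >/dev/null
python3 -c "from h import *; now()"
python3 -m crank '[{"tx":-27,"ty":0,"tz":-23,"turn":0},{"tx":-60,"ty":0,"tz":-36,"turn":0},{"tx":-90,"ty":0,"tz":-39,"turn":0},{"tx":-101,"ty":0,"tz":-39,"turn":0},{"tx":-101,"ty":0,"tz":-39,"turn":0}]' >/dev/null
python3 -m crank '[{"tx":17,"ty":0,"tz":0,"turn":0},{"tx":32,"ty":0,"tz":1,"turn":0},{"tx":47,"ty":0,"tz":4,"turn":0},{"tx":60,"ty":0,"tz":9,"turn":0},{"tx":74,"ty":0,"tz":16,"turn":0}]' >/dev/null
python3 -m crank '[{"tx":10,"ty":0,"tz":8,"turn":0},{"tx":18,"ty":0,"tz":15,"turn":0},{"tx":24,"ty":0,"tz":21,"turn":0},{"tx":27,"ty":0,"tz":23,"turn":0},{"tx":27,"ty":0,"tz":23,"turn":0}]' >/dev/null
python3 -c "from h import *; now()"
python3 -m crank '[{"tx":-27,"ty":0,"tz":-23,"turn":0},{"tx":-60,"ty":0,"tz":-36,"turn":0},{"tx":-90,"ty":0,"tz":-39,"turn":0},{"tx":-101,"ty":0,"tz":-39,"turn":0},{"tx":-101,"ty":0,"tz":-39,"turn":0}]' >/dev/null
python3 -m crank '[{"tx":0,"ty":0,"tz":-40,"turn":0},{"tx":0,"ty":0,"tz":-80,"turn":0},{"tx":0,"ty":0,"tz":-100,"turn":0},{"tx":0,"ty":0,"tz":-100,"turn":0},{"tx":0,"ty":0,"tz":-100,"turn":0}]' >/dev/null
python3 - <<'E'
from h import *
now()
for l in bottles():
    for x in l: print(mix(x),x)
for c in('top','side'):
    snap(c,c+'8.png')
    for q in('bail_bar','winder_grip'): print(q,[(mix(r['xyz']),r['xyz'],r['confidence']) for r in ctrl.mark_of(c,q)])
E
```

```text
t 39.42 tcp mixer [-61.1 318.2] z 136.6 yaw err deg -0.15 w 0.7 gf 5.3 ft [10.6 -0.7  6.1]
t 41.3 tcp mixer [-61.1 318.3] z 136.6 yaw err deg -0.15 w 0.5 gf 5.3 ft [11.5 -1.1  6.5]
t 43.17 tcp mixer [-61.1 318.3] z 136.6 yaw err deg -0.15 w 0.5 gf 5.3 ft [10.6 -0.9  6.3]
t 44.42 tcp mixer [ 33.9 318. ] z 271.2 yaw err deg -0.07 w 0.6 gf 0.0 ft [ 0.3  0.9 -1.1]
[   1.2 -109.3] [0.565, -0.2, 0.06, 0.58]
[  2.3 -38.9] [0.572, -0.13, 0.057, 0.57]
[ 1.1 34.2] [0.577, -0.057, 0.059, 0.56]
[  6.5 101.9] [0.588, 0.01, 0.06, 0.44]
[   2.  -107.2] [0.566, -0.198, 0.064, 0.83]
[  2. -36.] [0.572, -0.127, 0.06, 0.72]
[-0.3 99.3] [0.581, 0.008, 0.058, 0.67]
[ 4.  36.5] [0.58, -0.055, 0.058, 0.53]
bail_bar [(array([-46.4,  -0.6]), [0.5267, -0.0877, 0.1106], 0.75)]
winder_grip [(array([-2.00e-01,  3.12e+02]), [0.599, 0.2199, 0.1687], 0.53)]
bail_bar [(array([-48.,  -4.]), [0.5248, -0.091, 0.1074], 0.77), (array([   1.1, -108.1]), [0.565, -0.1988, 0.0607], 0.45)]
winder_grip [(array([ -1.4, 315.9]), [0.5981, 0.2239, 0.1629], 0.72), (array([ 3.3, 36.9]), [0.5794, -0.0545, 0.0561], 0.53)]
```

View pics/side8.png

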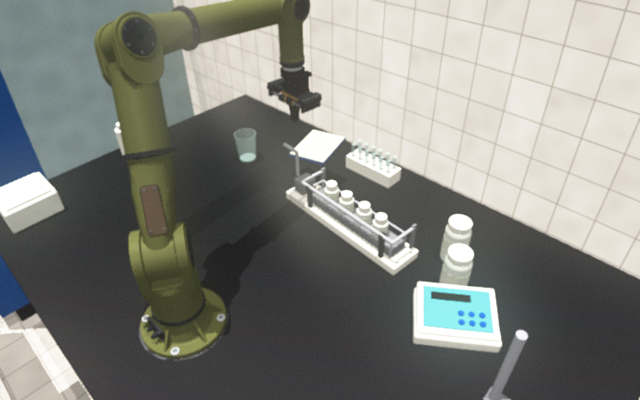

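View pics/top8.png

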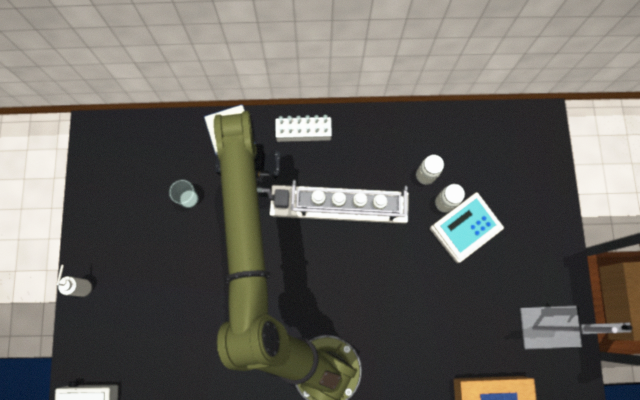

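Both views show the four bottles upright under the closed bail (top view x 318 to 380, y about 200). The lever is upright, the bystanders haven't moved, there is no fifth bottle, and the arm is clear. I'll hand the job in.

```bash
python3 -c "from bench import ctrl; print(ctrl.close_job())"
```

```text
the job is handed in; nothing more can be done
None
```

I handed the job in with all four bottles found standing upright on the deck, the bail closed in its forks, the lever drawn to its stop five times and back upright, and the stock bottles and beaker untouched; the hand-in returned no verdict.

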